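# Slide a slate plate out over the edge of a marble slab

### The arm

A 7-joint arm with a two-finger parallel gripper is mounted at the origin on a cart in front of the work surface, level with it; the furniture and walls round the work are solid. World frame = base frame: x ahead of the robot, y to its left, z up, the work surface at z = 0. Lengths are in m, angles in rad, forces in N, time in s.
With the tool pointing down it reaches from about 0.4 to 0.85 m from the base axis. Payload 10.4 kg.
Tool frame: the origin (TCP) lies midway between the tips of the shut fingers; the grasp point (between the pads) lies 19 mm behind it; z points along the fingers, y is the line along which they close (so a half turn about z gives the same grasp; the last joint's range is limited). The gripper opens to 87 mm and grips with 3 to 60 N. Pads are 19 mm wide; open, the fingers measure 117 mm over their backs; the gripper's body (75 mm by 190 mm) begins 51 mm behind the grasp point.
Start: joints at [-1.314, 0.332, -0.065, 1.46, 0.022, 1.35, -0.088], TCP at [0.173, 0.601, 0.223] pointing down, gripper open.
Joint ranges: [-2.6, 2.6], [-0.5, 2.12], [-1.47, 1.34], [0.16, 2.42], [-1.27, 4.41], [0.06, 2.06], [-2.6, 2.6]. Speed limits (rad/s): [2.22, 2.22, 2.79, 2.79, 3.14, 3.14, 3.14].

### API

Orientations are given as a unit quaternion [x, y, z, w].
In Python, from bench import r gives the robot as it stands.
- The arm moves only by the tool arm_command, never from a script. Its arguments are lists of equal length, an entry for each row: "xyz": the shift along the world's x, y, z in m, a list of three; "rot": the turn, a rotation vector about the world's x, y, z in rad, a list of three. In form: {"xyz": [[tx, ty, tz], ...], "rot": [[ax, ay, az], ...]}. A call has 1 to 20 rows; each row is the pose to reach, as a shift and turn from the pose commanded when the call began; what a row does not reach only later rows make up. A row lasts 1/12 s, in which the tool goes at most 41.7 mm and 7.16 degrees, less where a joint would pass 70% of its speed; a pose out of reach is approached as far as the arm can. A call with a gripper value outside its range is refused whole. "grip" is the opening, from 0 (shut) to 1 (fully open), set as the call begins (left out, the last holds). The fingers move at their own pace and stop on an object; "squeeze" is the grip in N (left out, the last holds). Time passes only in rows, so rows that repeat a pose let the fingers close. It gives the time, the measured TCP pose, the force, the opening and the grip force at its end, in the units of the state.
- r.read_state(): the state, without advancing time (a new reading comes with each control period).
- r.camera(name): name is "scene" or "top" or "wrist"; returns the picture (480x640x3 uint8, red, green, blue); there is no depth.
- r.camera_model(name): a dict with "fx", "fy", "cx", "cy" (pixels), "k1" (the pictures are not rectified: a ray, as slopes to the right and down, at radius r is drawn at 1 + k1 r^2 times it, then the intrinsics apply), "T" (4x4, takes a point from camera to world coordinates). Camera axes: x right, y up, looking along -z (the intrinsics and any distortion apply to the point x, -y, -z); pixel columns grow to the right and rows downward; lengths in m; the calibration is good to about 2 mm. A picture is of the moment at which its call begins: read the wrist's pose just before it. camera_model takes no time and is no camera call; for the wrist camera it gives the pose at the moment of the call.
- r.close_job(): hands the job in; it is judged then, once.
Trained networks look in the newest picture that a camera, given by its name, has taken for a name from the list of things; names that differ only in an ending like _2 or _b are one class to them, and where a whole thing is asked for, a point or a joint stands for the part that bears it (a point fixed in the world has none). Each returns a list of dicts, best first, with "conf" (0 to 1); they miss things now and then, are a little off and sometimes report something else, mostly with a low value. They report only what shows in the picture. A call takes as long as a camera call.
- r.look_for(label, camera): "at" ([x, y, z] in m, in the coordinates of the camera as it stood for that picture, good to about 4 mm: the middle of the surface that is visible of it).
- r.spot_point(label, camera): "at" ([x, y, z] in m, in the coordinates of the camera as it stood for that picture, good to about 4 mm: a listed point, or the origin of a listed thing).
The state is a dict: "time": time; "joint_positions": joint angles; "joint_vel": joint speeds; "joint_torque": joint torques, N m; "ee_pos": TCP position; "eef_rot": TCP orientation; "ft_force": force on the tool from outside, world axes, zero at the start; "torque": the same for the moment, N m; "width": finger opening in m; "grip_force": force on a finger pad.
Only numpy, scipy, OpenCV 4.12 (cv2) and the standard library are available. Lean on these libraries where they do the work, as an engineer would, in place of code of your own. Each camera call takes 0.05 s, during which the arm holds its last target. There are 200 camera calls.

### The job

The thin slate plate lies flat on the white marble slab, so nobody can get their fingers under it. With your fingertips, push it along the slab to the slab's right-hand end (right as the robot sees it) and let it stick out about 4 cm past that edge, so that the plate's leading brass line lies over the edge and the plate is square to it; it must not stick out over the slab's long sides. Only slide it flat, never lift or tip it; leave everything else where it stands, and take your hand away at the end.

Things in the scene. Friction and masses are not known exactly. Their poses are not given: they have to be found in the camera images.
- board: White marble pastry slab, 240 (its x) x 340 (its y) x 32 mm high with its rubber feet; heavy, it does not slip. Origin at the centre of its underside, on the worktop; top face at z = +32 mm; edges rounded by 4 mm. Its y axis runs along its length to the left as the robot sees it, its x axis away from the robot (turned by up to about 10 degrees).
- board_end (a point): Middle of the top edge of the slab's right-hand end face (slab x = 0, y = -170 mm, z = +32 mm), axes as the slab's: the plate must stick out past it toward -y.
- slate: Dark grey slate plate lying on the slab, 100 (its x) x 150 (its y) x 8 mm thick, about 0.3 kg (varies), slides with ordinary friction. Origin at the centre of its underside, which rests on the slab's top; axes as the slab's but turned by up to 20 degrees at the start. A thin brass line crosses it 40 mm from each short end (at its y = -35 and +35 mm). With 40 mm sticking out, its centre is 35 mm inside the slab's end.
- tealight: Tealight in a metal cup, 38 mm across, 15 mm high, loose on the slab's far right corner, beside the plate's way; origin at the centre of its underside. Leave it alone.
- honey_jar: Jar with a grey lid, 66 x 72 x 102 mm, loose on the worktop to the right of the slab; origin at the centre of its underside. Leave it alone.
- speckled_mug: Tall off-white speckled mug, 90 x 127 x 107 mm, loose on the worktop to the right of the slab; origin at the centre of its underside. Leave it alone.
- coffee_pot: White lidded canister, 87 mm across, 100 mm high, loose on the worktop to the right of the slab; origin at the centre of its underside. Leave it alone.
- beige_mug: Beige mug, 82 x 114 x 91 mm, loose on the worktop to the left of the slab; origin at the centre of its underside. Leave it alone.
- spoon: Steel teaspoon, 130 x 26 x 11 mm, loose on the worktop to the left of the slab; origin at the centre of its underside. Leave it alone.

How it is judged:
At the end, for the whole second after the job is handed in: The slate plate lies flat and at rest on the slab with 40 mm (+-9 mm) of its length past the slab's right-hand end, square to it within 0.13 rad, its centre within 70 mm of the slab's centre line (y of slate in the frame of board_end between 0.026 and 0.044 m and x of slate in the frame of board_end between -0.07 and 0.07 m and z of slate in the frame of board_end between -0.004 and 0.004 m and angle between the y axis of slate and the y axis of board, either way round below 0.13 rad and angle between slate's own z axis and vertical below 0.05 rad and linear speed of slate below 0.01 m/s); the robot touches nothing.
It fails at once if the slate plate is lifted off the slab (by more than 8 mm at its centre) (z of slate in the frame of board_end above 0.008 m).
It fails at once if the slate plate is tipped by more than 0.15 rad (angle between slate's own z axis and vertical above 0.15 rad).
It fails at once if one of the other loose things is moved by more than 15 mm (distance of any of tealight, honey_jar, speckled_mug, coffee_pot, beige_mug, spoon from where it was at the start of the episode above 0.015 m).
It also fails if it takes over 40 s, if anything falls off the work surface, if the arm or the gripper's body presses on something with over 40 N, if the wrist force passes 120 N, or if a joint passes its speed limit or range.

## Working session

There is one attempt and no reset: what is moved stays moved. The work goes in short steps, Python scripts to look and compute and a tool call to move; the robot and the scene stay as the last step left them, time stands still between calls to the robot, and variables do not carry over. Pictures are saved under pics/ and viewed, at most 10 in all, crops included, and the job is handed in when it is done.

Besides the shell and the picture viewer there is one more tool, called after ">>>" by a JSON object that holds its "op" and its "data", one argument or row to a line. arm_command: Moves the arm, as the interface text tells. Its arguments: {"type":"object","properties":{"xyz":{"type":"array"},"rot":{"type":"array"},"grip":{"type":"number"},"squeeze":{"type":"number"}},"required":["xyz","rot"]}

```bash
mkdir -p pics; cat > h.py <<'E'
import numpy as np,cv2
from bench import r
def pix(cam,P):
    m=r.camera_model(cam);T=np.array(m["T"]);p=np.linalg.inv(T)@np.r_[P,1]
    a,b=p[0]/-p[2],-p[1]/-p[2];s=1+m["k1"]*(a*a+b*b)
    return m["fx"]*a*s+m["cx"],m["fy"]*b*s+m["cy"]
def ray(cam,u,v,z):
    m=r.camera_model(cam);T=np.array(m["T"])
    K=np.array([[m["fx"],0,m["cx"]],[0,m["fy"],m["cy"]],[0,0,1.]])
    q=cv2.undistortPoints(np.array([[[u,v]]],float),K,np.array([m["k1"],0,0,0.]))[0,0]
    d=T[:3,:3]@np.array([q[0],-q[1],-1]);o=T[:3,3]
    return o+d*(z-o[2])/d[2]
def world(cam,at):
    return (np.array(r.camera_model(cam)["T"])@np.r_[at,1])[:3]
E
python3 - <<'E'
from h import *
s=r.read_state();print(s["time"],s["ee_pos"],s["eef_rot"],s["width"])
for c in["top","scene"]:
    cv2.imwrite(f"pics/{c}0.png",r.camera(c)[:,:,::-1])
    for n in["board","board_end","slate","tealight","honey_jar","speckled_mug","coffee_pot","beige_mug","spoon"]:
        d=r.spot_point(n,c)
        print(c,n,[(round(x["conf"],2),world(c,x["at"]).round(3)) for x in d[:2]])
E
```

```text
0.0 [0.17251493 0.60031533 0.22174286] [ 1.39448384e-01  9.90229079e-01 -7.16969497e-04 -6.74657729e-05] 0.0868036337300849
top board [(0.73, array([ 0.475, -0.1  , -0.005]))]
top board_end [(0.81, array([ 0.459, -0.27 ,  0.034]))]
top slate [(0.89, array([ 0.461, -0.032,  0.033])), (0.17, array([ 0.653, -0.491, -0.   ]))]
top tealight [(0.69, array([ 0.554, -0.242,  0.031]))]
top honey_jar [(0.68, array([ 0.361, -0.464, -0.001]))]
top speckled_mug [(0.68, array([ 0.491, -0.46 , -0.   ])), (0.66, array([ 0.478, -0.1  , -0.003]))]
top coffee_pot [(0.89, array([ 0.651, -0.491,  0.002]))]
top beige_mug [(0.85, array([0.539, 0.517, 0.002]))]
top spoon [(0.62, array([0.372, 0.507, 0.001]))]
scene board [(0.8, array([ 0.474, -0.099,  0.002]))]
scene board_end [(0.82, array([ 0.46 , -0.269,  0.029]))]
scene slate [(0.81, array([ 0.463, -0.035,  0.031]))]
scene tealight [(0.61, array([ 0.555, -0.242,  0.034]))]
scene honey_jar [(0.73, array([ 0.36 , -0.463,  0.003]))]
scene speckled_mug [(0.72, array([ 0.492, -0.459,  0.   ]))]
scene coffee_pot [(0.97, array([ 0.654, -0.489,  0.004]))]
scene beige_mug [(0.68, array([ 0.536,  0.515, -0.   ]))]
scene spoon [(0.6, array([ 0.369,  0.508, -0.001]))]
```

View pics/top0.png

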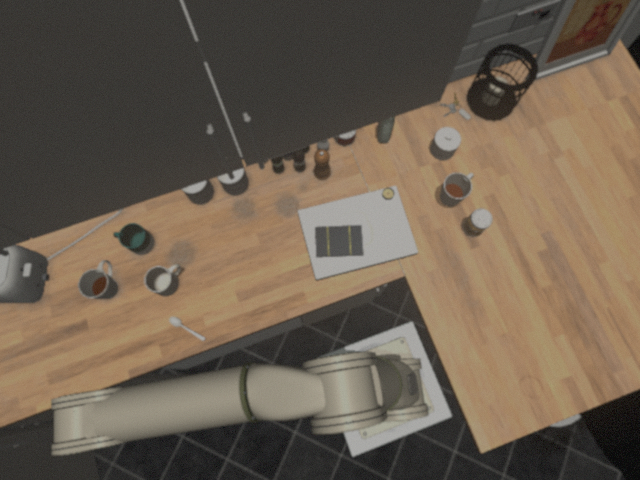

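View pics/scene0.png

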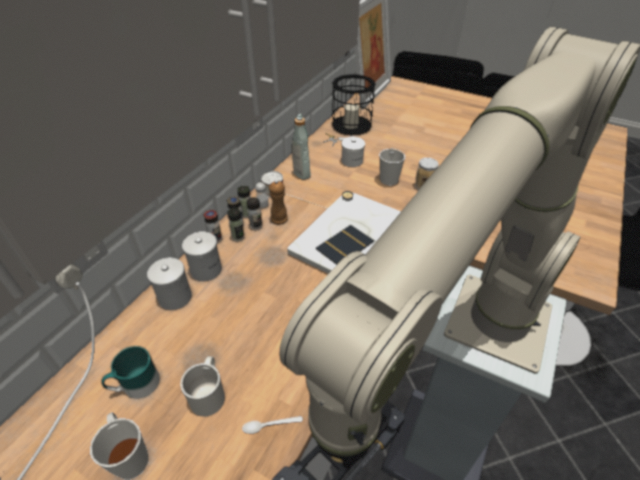

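The top view shows the slab with corners near (299,209), (398,188), (416,252) and (317,277). The slate is centred near (339,241), the tealight is at (388,193), and the scene view agrees. Next I measure the orientations.

```bash
cat >> h.py <<'E'
def measure(img,cam="top"):
    g=cv2.cvtColor(img,cv2.COLOR_RGB2GRAY).astype(int)
    out={}
    corners=[pix(cam,[x,y,.032]) for x,y in[(.28,-.32),(.68,-.32),(.68,.13),(.28,.13)]]
    roi=np.zeros(g.shape,np.uint8);cv2.fillPoly(roi,[np.int32(corners)],1)
    hsv=cv2.cvtColor(img,cv2.COLOR_RGB2HSV)
    for n,m,z in[("board",(g>140)&(hsv[...,1]<40),.032),("slate",(g<105)&(hsv[...,1]<110),.040)]:
        m=(m&(roi>0)).astype(np.uint8)
        m=cv2.morphologyEx(m,cv2.MORPH_CLOSE,np.ones((3,3)))
        cs=cv2.findContours(m,cv2.RETR_EXTERNAL,cv2.CHAIN_APPROX_NONE)[0]
        c=max(cs,key=cv2.contourArea)[:,0]
        w=np.array([ray(cam,u,v,z)[:2] for u,v in c])
        (cx,cy),(a,b),_=R=cv2.minAreaRect(np.float32(w*1000))
        bp=cv2.boxPoints(R);e=[bp[1]-bp[0],bp[2]-bp[1]];L=max(e,key=np.linalg.norm);L=L*np.sign(L[1])
        out[n]=(cx,cy,a,b,np.arctan2(-L[0],L[1]));print(n,np.round(out[n],3))
    return out
E
python3 - <<'E'
from h import *
measure(r.camera("top"))
m=r.camera_model("top");print(m["fx"],np.array(m["T"]).round(3))
E
```

```text
board [ 4.75449e+02 -9.97720e+01  3.37332e+02  2.37569e+02 -9.70000e-02]
slate [ 4.62502e+02 -3.24980e+01  1.45128e+02  9.67880e+01 -3.13000e-01]
478.97925994755997 [[-0.347  0.902 -0.257  0.093]
 [-0.938 -0.336  0.089  0.152]
 [-0.007  0.272  0.962  1.516]
 [ 0.     0.     0.     1.   ]]
```

Slab yaw is -0.097 with its centre at (0.475, -0.100). The slate's yaw relative to the slab is about -0.22, and it has to slide about 0.20 m. I'll hold both fingers across the left short end, half open, so the push squares the plate up.

>>> {"op": "arm_command", "data": {
  "xyz": [
    [0.015,-0.026,0],
    [0.03,-0.052,0],
    [0.045,-0.078,0],
    [0.06,-0.104,0],
    [0.075,-0.13,0],
    [0.09,-0.156,0],
    [0.105,-0.182,0],
    [0.12,-0.208,0],
    [0.135,-0.234,0],
    [0.15,-0.26,0],
    [0.165,-0.286,-0.01],
    [0.18,-0.312,-0.02],
    [0.195,-0.338,-0.03],
    [0.21,-0.364,-0.04],
    [0.225,-0.39,-0.05],
    [0.24,-0.416,-0.06],
    [0.255,-0.442,-0.07],
    [0.27,-0.468,-0.08],
    [0.285,-0.494,-0.09],
    [0.3,-0.519,-0.1]
  ],
  "rot": [
    [0,0,-0.07],
    [0,0,-0.14],
    [0,0,-0.21],
    [0,0,-0.28],
    [0,0,-0.35],
    [0,0,-0.42],
    [0,0,-0.49],
    [0,0,-0.56],
    [0,0,-0.63],
    [0,0,-0.7],
    [0,0,-0.77],
    [0,0,-0.84],
    [0,0,-0.91],
    [0,0,-0.98],
    [0,0,-1.05],
    [0,0,-1.12],
    [0,0,-1.19],
    [0,0,-1.26],
    [0,0,-1.33],
    [0,0,-1.389]
  ],
  "grip": 0.55
}}

```text
time: 2.72
ee_pos: [0.4732, 0.0802, 0.1224]
eef_rot: [0.742, 0.67, 0.0, 0.0]
ft_force: [0.7, 0.7, 0.6]
width: 0.0477
grip_force: 0.0
```

```bash
python3 - <<'E'
from h import *
cv2.imwrite("pics/w1.png",r.camera("wrist")[:,:,::-1])
print([(x["conf"],world("wrist",x["at"])) for x in r.spot_point("slate","wrist")])
cv2.imwrite("pics/t1.png",r.camera("top")[:,:,::-1])
E
```

```text
[]
```

View pics/w1.png

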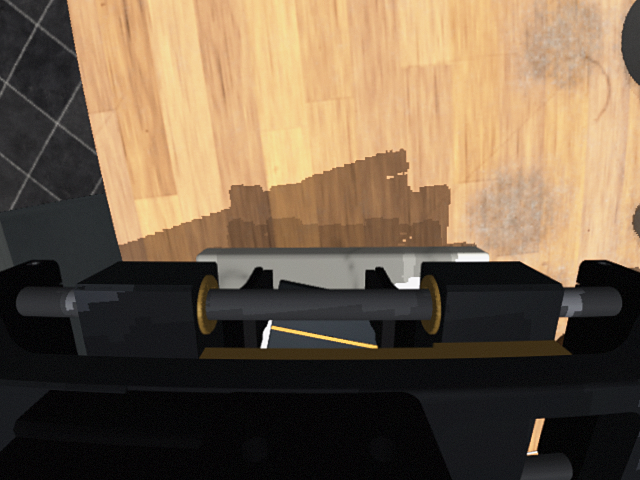

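View pics/t1.png

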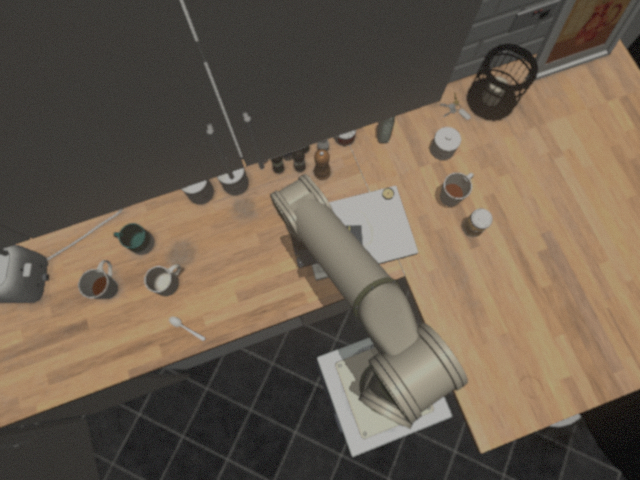

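The wrist view shows the fingers at about (260,285) and (375,285). The slate's brass line lies ahead of them near (325,338), and the slab's left end is just behind at row 250. The top view shows nothing else moved. I'll descend now.

>>> {"op": "arm_command", "data": {
  "xyz": [
    [0,0,-0.025],
    [0,0,-0.05],
    [0,0,-0.07],
    [0,0,-0.078],
    [0,0,-0.083],
    [0,0,-0.087],
    [0,0,-0.087]
  ],
  "rot": [
    [0,0,0],
    [0,0,0],
    [0,0,0],
    [0,0,0],
    [0,0,0],
    [0,0,0],
    [0,0,0]
  ]
}}

```text
time: 3.45
ee_pos: [0.4728, 0.0822, 0.0359]
eef_rot: [0.741, 0.672, 0.0, 0.0]
ft_force: [-0.4, 1.0, 0.5]
width: 0.0479
grip_force: 0.0
```

>>> {"op": "arm_command", "data": {
  "xyz": [
    [-0.001,-0.01,0],
    [-0.002,-0.02,0],
    [-0.003,-0.03,0],
    [-0.004,-0.04,0],
    [-0.005,-0.05,0],
    [-0.006,-0.06,0],
    [-0.007,-0.07,0],
    [-0.008,-0.08,0],
    [-0.009,-0.09,0],
    [-0.01,-0.1,0],
    [-0.011,-0.11,0],
    [-0.012,-0.12,0],
    [-0.013,-0.13,0],
    [-0.014,-0.14,0],
    [-0.015,-0.15,0],
    [-0.016,-0.16,0],
    [-0.0165,-0.17,0],
    [-0.0175,-0.18,0],
    [-0.0175,-0.18,0]
  ],
  "rot": [
    [0,0,0],
    [0,0,0],
    [0,0,0],
    [0,0,0],
    [0,0,0],
    [0,0,0],
    [0,0,0],
    [0,0,0],
    [0,0,0],
    [0,0,0],
    [0,0,0],
    [0,0,0],
    [0,0,0],
    [0,0,0],
    [0,0,0],
    [0,0,0],
    [0,0,0],
    [0,0,0],
    [0,0,0]
  ]
}}

```text
time: 5.03
ee_pos: [0.4544, -0.1011, 0.0355]
eef_rot: [0.742, 0.671, -0.001, 0.0]
ft_force: [-0.4, -0.5, -0.0]
width: 0.0483
grip_force: 0.0
```

```bash
python3 - <<'E'
from h import *
a=r.camera("top");cv2.imwrite("pics/t2.png",cv2.resize(a[160:310,260:460,::-1],None,fx=4,fy=4))
for n in["slate","tealight"]:
  print(n,[(round(x["conf"],2),world("top",x["at"]).round(3)) for x in r.spot_point(n,"top")])
print(pix("wrist",[.46,-.2,.04]))
a=r.camera("wrist");cv2.imwrite("pics/w2.png",a[:,:,::-1])
print([(round(x["conf"],2),world("wrist",x["at"]).round(3)) for x in r.spot_point("slate","wrist")])
E
```

```text
slate [(0.62, array([ 0.462, -0.188,  0.029]))]
tealight []
(np.float64(344.7672768987394), np.float64(447.6298800981323))
[]
```

View pics/t2.png

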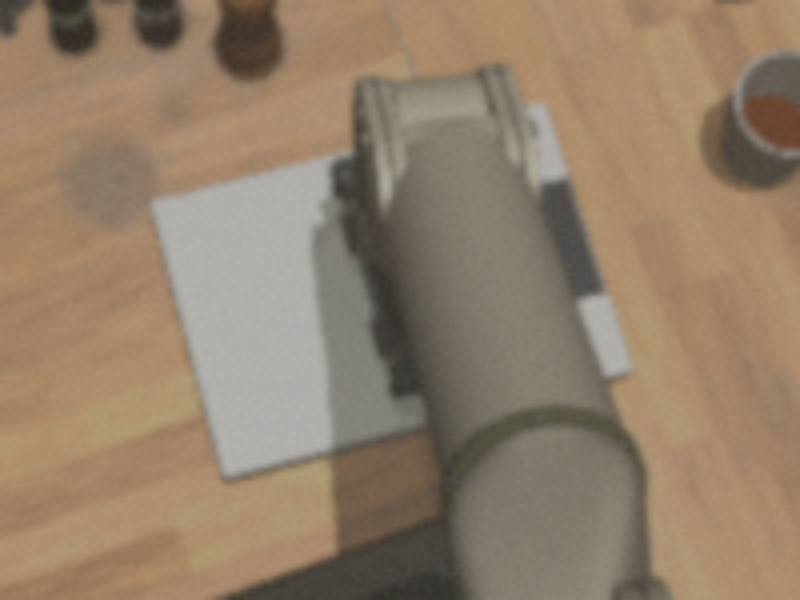

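The slate's leading edge, (568,182) to (600,295), is at the slab's right end and looks parallel to it. The centre is at slab y ≈ -0.088, so about 45 mm remain. I'll push 40 mm, then back off and measure.

>>> {"op": "arm_command", "data": {
  "xyz": [
    [-0.001,-0.007,0],
    [-0.0015,-0.014,0],
    [-0.002,-0.021,0],
    [-0.0025,-0.028,0],
    [-0.0035,-0.035,0],
    [-0.004,-0.04,0],
    [-0.004,-0.04,0],
    [-0.003,-0.03,0],
    [0,0.0,0],
    [0,0.0,0.05],
    [0.01,0.04,0.08],
    [0.01,0.08,0.09],
    [0.015,0.12,0.09],
    [0.015,0.16,0.09],
    [0.015,0.19,0.09],
    [0.015,0.19,0.09]
  ],
  "rot": [
    [0,0,0],
    [0,0,0],
    [0,0,0],
    [0,0,0],
    [0,0,0],
    [0,0,0],
    [0,0,0],
    [0,0,0],
    [0,0,0],
    [0,0,0],
    [0,0,0],
    [0,0,0],
    [0,0,0],
    [0,0,0],
    [0,0,0],
    [0,0,0]
  ]
}}

```text
time: 6.62
ee_pos: [0.4697, 0.0997, 0.1259]
eef_rot: [0.738, 0.675, 0.001, -0.001]
ft_force: [-1.2, 0.5, 0.1]
width: 0.0479
grip_force: 0.0
```

```bash
python3 - <<'E'
from h import *
a=r.camera("top");cv2.imwrite("pics/t3.png",cv2.resize(a[160:310,260:460,::-1],None,fx=4,fy=4))
C=np.array([.4754,-.0998]);q=-.097;R=np.array([[np.cos(q),-np.sin(q)],[np.sin(q),np.cos(q)]])
for n in["slate","tealight","board_end"]:
  for x in r.spot_point(n,"top"):
    w=world("top",x["at"]);print(n,round(x["conf"],2),w.round(3),((w[:2]-C)@R).round(4))
roi=a
o=measure(a);s=np.array(o["slate"]);print(((s[:2]/1000-C)@R).round(4),s[4]-q)
E
```

```text
slate 0.57 [ 0.461 -0.229  0.03 ] [-0.0022 -0.1298]
tealight 0.51 [ 0.559 -0.242  0.034] [ 0.097  -0.1337]
board_end 0.33 [ 0.371  0.507 -0.003] [-0.1624  0.594 ]
board [ 4.88800e+02 -1.21994e+02  2.95991e+02  2.68897e+02 -9.80000e-02]
slate [442.751  71.136 327.611 124.94   -1.553]
[-0.049  0.167] -1.4561067848205567
```

View pics/t3.png

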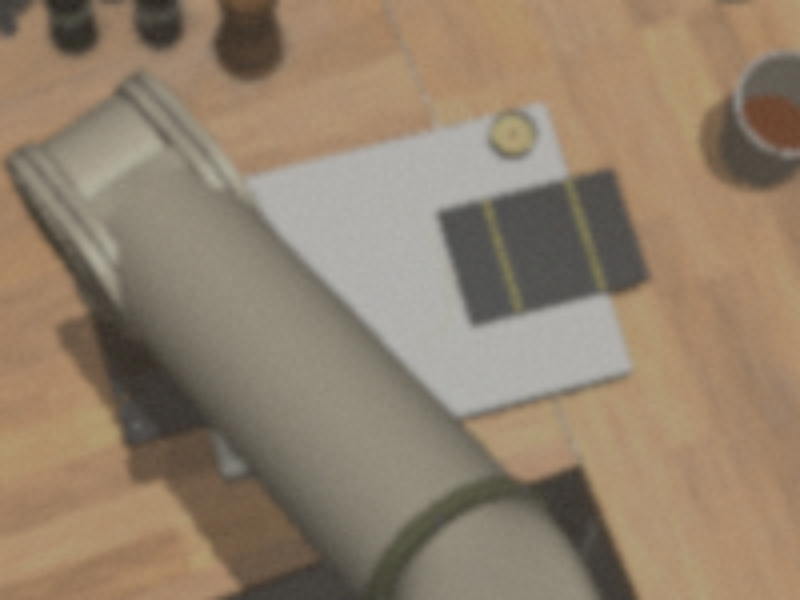

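The plate is clear of the arm and looks square. Its leading brass line, (570,182) to (604,288), lies on the slab edge, and the tealight at (513,133) has not moved. I'll quantify this from the corners.

```bash
python3 - <<'E'
from h import *
C=np.array([.4754,-.0998]);q=-.097;R=np.array([[np.cos(q),-np.sin(q)],[np.sin(q),np.cos(q)]])
f=lambda u,v,z:(ray("top",260+u/4-.375,160+v/4-.375,z)[:2]-C)@R
P=np.array([f(u,v,.04) for u,v in[(440,212),(612,172),(647,278),(473,325)]])
print(P.round(4),P.mean(0).round(4))
print("brass",f(570,182,.04).round(4),f(604,288,.04).round(4))
print("slab end",f(546,105,.03).round(4),f(630,370,.03).round(4))
E
```

```text
[[ 0.0457 -0.0566]
 [ 0.0427 -0.2019]
 [-0.0507 -0.2014]
 [-0.0525 -0.0553]] [-0.0037 -0.1288]
brass [ 0.0432 -0.1662] [-0.0499 -0.1656]
slab end [ 0.1162 -0.1698] [-0.1179 -0.1674]
```

The plate sticks out about 35–36 mm and is square. It needs another 4–5 mm to centre it in tolerance, so I'll give it one nudge and retreat.

>>> {"op": "arm_command", "data": {
  "xyz": [
    [-0.003,-0.04,0],
    [-0.006,-0.08,0],
    [-0.01,-0.12,0],
    [-0.013,-0.16,-0.01],
    [-0.015,-0.19,-0.04],
    [-0.015,-0.19,-0.07],
    [-0.015,-0.19,-0.09],
    [-0.016,-0.2,-0.09],
    [-0.017,-0.21,-0.09],
    [-0.018,-0.22,-0.09],
    [-0.0185,-0.226,-0.09],
    [-0.019,-0.23,-0.09],
    [-0.0195,-0.2325,-0.09],
    [-0.0195,-0.2345,-0.09],
    [-0.0195,-0.2345,-0.09],
    [-0.018,-0.22,-0.09],
    [-0.015,-0.19,-0.09],
    [-0.015,-0.19,-0.05],
    [-0.01,-0.15,-0.02],
    [-0.008,-0.11,0]
  ],
  "rot": [
    [0,0,0],
    [0,0,0],
    [0,0,0],
    [0,0,0],
    [0,0,0],
    [0,0,0],
    [0,0,0],
    [0,0,0],
    [0,0,0],
    [0,0,0],
    [0,0,0],
    [0,0,0],
    [0,0,0],
    [0,0,0],
    [0,0,0],
    [0,0,0],
    [0,0,0],
    [0,0,0],
    [0,0,0],
    [0,0,0]
  ]
}}

```text
time: 8.48
ee_pos: [0.4623, -0.0293, 0.1224]
eef_rot: [0.742, 0.67, 0.001, 0.001]
ft_force: [1.9, 0.5, 1.1]
width: 0.0478
grip_force: 0.0
```

>>> {"op": "arm_command", "data": {
  "xyz": [
    [0.002,0.04,0],
    [0.004,0.08,0],
    [0.008,0.11,0],
    [0.008,0.11,0]
  ],
  "rot": [
    [0,0,0],
    [0,0,0],
    [0,0,0],
    [0,0,0]
  ]
}}

```text
time: 8.82
ee_pos: [0.4695, 0.0885, 0.1203]
eef_rot: [0.738, 0.675, 0.001, -0.0]
ft_force: [-0.6, 0.7, -0.1]
width: 0.0478
grip_force: 0.0
```

```bash
python3 - <<'E'
from h import *
a=r.camera("top");cv2.imwrite("pics/t4.png",cv2.resize(a[160:310,260:460,::-1],None,fx=4,fy=4))
C=np.array([.4754,-.0998]);q=-.097;R=np.array([[np.cos(q),-np.sin(q)],[np.sin(q),np.cos(q)]])
for n in["slate","tealight"]:
  for x in r.spot_point(n,"top"):
    w=world("top",x["at"]);print(n,round(x["conf"],2),w.round(3),((w[:2]-C)@R).round(4))
E
```

```text
slate 0.63 [ 0.459 -0.232  0.034] [-0.0037 -0.1331]
tealight 0.54 [ 0.558 -0.245  0.035] [ 0.0963 -0.1362]
```

View pics/t4.png

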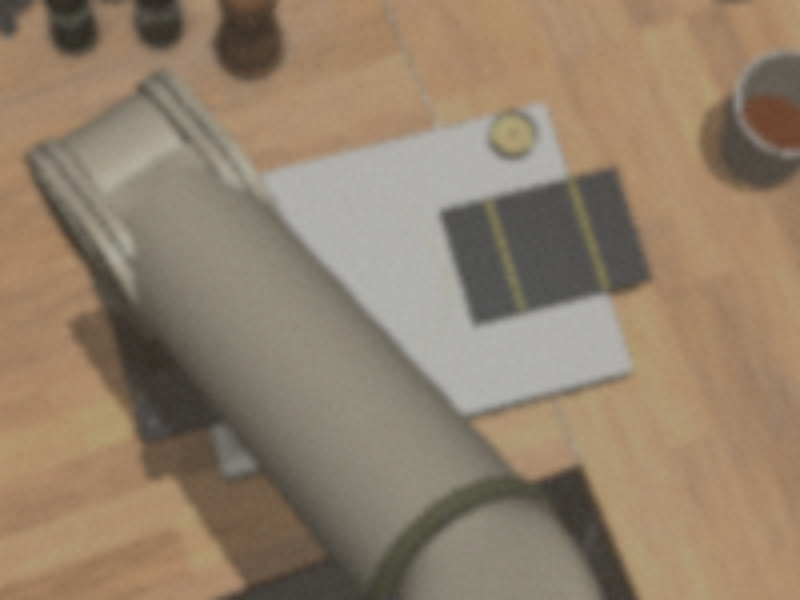

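The plate moved about 3–4 mm: its leading brass line is now at (574,182) to (606,288), on the slab edge, and the plate is still square. The centre is at slab y ≈ -0.133, against a target of -0.135. The tealight is unchanged and the hand is clear, so I'm handing in.

```bash
python3 -c "
from bench import r
print(r.close_job())"
```

```text
the job is handed in; nothing more can be done
None
```

I pushed the slate plate to the slab's right end and handed the job in; by my last picture it lies square there with about 38 mm sticking out. I saw nothing else move and the hand is clear, but no verdict came back.

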